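# Pump the linking machine's hand grease pump until its indicator pin is out

### The arm

A 7-joint arm with a two-finger parallel gripper is mounted at the origin on the work surface. World frame = base frame: x ahead of the robot, y to its left, z up, the work surface at z = 0. Lengths are in m, angles in rad, forces in N, time in s.
With the tool pointing down it reaches from about 0.4 to 0.875 m from the base axis. Payload 6.5 kg.
Tool frame: the origin (TCP) lies at the very end of the fingers, on their centre line; the grasp point (between the pads) lies 19 mm behind it; x points along the fingers, y is the direction in which the jaws open and shut, and the axes are right-handed (so a half turn about x gives the same grasp; the last joint's range is limited). The gripper opens to 88 mm and grips with 3 to 60 N. Pads are 18 mm wide; open, the fingers measure 123 mm over their backs; the gripper's body (75 mm by 187 mm) begins 45 mm behind the grasp point.
Start: joints at [-1.277, 0.536, -0.004, 1.538, 0.003, 1.067, -0.071], TCP at [0.229, 0.608, 0.239] pointing down, gripper open.
Joint ranges: [-2.7, 2.7], [-0.37, 2.16], [-1.27, 1.26], [0.24, 2.4], [-1.31, 4.45], [0.19, 1.91], [-2.76, 2.76]. Speed limits (rad/s): [2.39, 2.39, 3.14, 3.14, 3.14, 3.14, 3.14].

### API

Orientations are given as [roll, pitch, yaw] about the fixed x, y, z axes, in that order (R = Rz(yaw) Ry(pitch) Rx(roll)).
In Python, from workcell import r gives the robot as it stands.
- The arm moves only by the shell command python3 -m jog 'ROWS'. ROWS is JSON, a list of rows, each a list of 3 entries, a list of its own where there are three numbers: the shift along the tool's x, y, z in cm, then the turn about the tool's x in rad, then the opening in per cent of the stroke, from 0 (shut) to 100 (fully open). In form: [[[tx, ty, tz], roll, gripper], ...]. A call has 1 to 10 rows; each row shifts and turns the pose as measured when the row begins, along the tool's axes as they then stand; what a row does not reach is not made up. A row lasts 1/12 s, in which the tool goes at most 41.7 mm and 7.16 degrees, less where a joint would pass 70% of its speed; a pose out of reach is approached as far as the arm can. A call is refused whole if a number of a shift passes 4.17 or a number of a turn 0.125, either way. A call with a gripper value outside its range is refused whole. The fingers move at their own pace and stop on an object; the grip force is fixed at half the most. Time passes only in rows, so rows that do not move let the fingers close. It gives the time, the measured TCP pose, the force and the opening at its end, in the units of the state.
- r.state(): the state, without advancing time (a new reading comes with each control period).
- r.grab_frame(name): name is "scene" or "top" or "wrist"; returns a dict with "image" (480x640x3 uint8, blue, green, red), "mtx" (3x3 intrinsics, pixels), "xyz" and "attitude" of the camera in the world. Camera axes: x right, y up, looking along -z (the intrinsics and any distortion apply to the point x, -y, -z); pixel columns grow to the right and rows downward; lengths in m; the calibration is good to about 2 mm. A picture is of the moment at which its call begins. There is no depth.
- r.close_job(): hands the job in, once; it reports no verdict.
The state is a dict: "t": time; "joints": joint angles; "joint_velocities": joint speeds; "effort": joint torques, N m; "position": TCP position; "orientation": TCP orientation; "force": force on the tool from outside, world axes, zero at the start; "torque": the same for the moment, N m; "gripper_width": finger opening in m.
Only numpy, scipy, OpenCV 4.12 (cv2) and the standard library are available. Lean on these libraries where they do the work, as an engineer would, in place of code of your own. Each camera call takes 0.05 s, during which the arm holds its last target.

### The job

The linking machine is due its grease: with the fingertips, press the mushroom knob of the hand grease pump down from above again and again, letting it spring back up between strokes, until the indicator pin at the end of the metering block has come fully out. Do not grip the knob and do not touch the pin itself; it may only be brought out by pumping. Finish with the knob let go and fully up, the pin out, and the things lying around the pump left as they stood.

Things in the scene. Friction and masses are not known exactly. Their poses are not given: they have to be found in the camera images.
- pump_unit: Hand grease pump, fixed to the table. Grey foot plate 170 (x) by 200 (y) by 8 mm; origin: centre of its underside; at yaw 0 x points away from the robot. In its frame, mm: plunger with the black mushroom knob at x -45, y -50, top at 160; green grease can, 78 across, 118 high, at x 36, y -45; metering block 44 by 70, top at 60, at x 45, y 55, with copper tubes arching to the front up to 86.
- knob_top (a point): Middle of the top of the black mushroom knob, 160 mm above the table when it is up; it moves down with the knob. The knob is slightly domed, 50 mm across and 22 mm high; its side (skirt) begins 5.5 mm below the top, and gripping it there is what must not be done; it sits on a 14 mm steel rod in a coil spring. z points up.
- plunger (a joint): Depth to which the knob is pressed, m: 0 fully up, 0.024 fully down at a solid stop, straight down. A spring sends it back up when let go, within about 0.4 s; about 5 N start it and 12 to 14 N hold it down.
- indicator (a joint): How far the indicator pin is out, m: 0 in, 0.024 fully out at its stop; starts at 0 to 0.009. A full stroke of the knob brings it out by about 4 to 4.5 mm, a shorter one by less in proportion, only while the knob goes down; as the knob comes up it keeps its place but for some 0.3 mm. About 4 to 6 full strokes are needed. Once out, further strokes pass the relief valve and do no harm.
- pin_tip (a point): End of the indicator pin: steel, 10 mm thick, level, 42 mm above the table. It comes out of the brass hexagonal bush on the +y end of the metering block, along the unit's +y. Fully in it stands 2.5 mm proud of the bush, fully out 26.5 mm; only then is the narrower neck, 21.5 to 25.5 mm behind the tip, clear of the bush.
- cone_a: Loose beige thread cone, 58 mm across at the foot, 127 mm high; origin under its foot. Stands near the pump, not to be moved.
- cone_b: Loose dark olive thread cone, 58 mm across at the foot, 127 mm high; origin under its foot. Stands near the pump, not to be moved.
- bottle: Loose clear water bottle with red cap, 62 mm across, 205 mm high; origin under its foot. Stands near the pump, not to be moved.
- phone: Loose telephone lying flat, 148 mm (its x) by 72 by 9 mm; origin under its middle. Stands near the pump, not to be moved.
- snips: Loose thread snips lying flat, about 120 mm long (its x), 35 mm wide, 10 mm high; origin near the pivot, on the table. Stands near the pump, not to be moved.
- pin_tin: Loose round steel pin tin, 74 mm across, 24 mm high; origin under its middle. Stands near the pump, not to be moved.
- tape: Loose tape-measure case, 58 by 58 by 31 mm; origin under its middle. Stands near the pump, not to be moved.

How it is judged:
At the end, for the whole second after the job is handed in: The indicator pin is fully out (at least 22 of its 24 mm) and the knob has sprung back up (within 2 mm) (value of joint indicator above 0.022 m and value of joint plunger below 0.002 m); the robot touches nothing.
It fails at once if the indicator pin is touched (contact force between any of the fingers, the arm and indicator above 0.5 N).
It fails at once if the knob is gripped (the fingers press on its side) (contact force between the fingers and plunger_c2 above 3 N).
It fails at once if a thread cone or the bottle is shifted by more than 15 mm or lifted (distance of any of cone_a, cone_b, bottle from where it was at the start of the episode above 0.015 m).
It fails at once if the telephone, the snips, the pin tin or the tape measure is shifted by more than 15 mm or lifted (distance of any of phone, snips, pin_tin, tape from where it was at the start of the episode above 0.015 m).
It also fails if it takes over 45 s, if anything falls off the work surface, if the arm or the gripper's body presses on something with over 40 N, if the wrist force passes 120 N, or if a joint passes its speed limit or range.

## Working session

There is one attempt and no reset: what is moved stays moved. The work goes in short steps, Python scripts to look and compute and a shell command to move; the robot and the scene stay as the last step left them, time stands still between calls to the robot, and variables do not carry over. Pictures are saved under pics/ and viewed, and the job is handed in when it is done.

```bash
mkdir -p pics; ls
python3 - <<'E'
from workcell import r
import cv2
s=r.state(); print({k:s[k] for k in s if k not in('effort','joint_velocities')})
for n in("scene","top","wrist"):
    f=r.grab_frame(n); cv2.imwrite(f"pics/{n}0.png",f["image"]); print(n,f["mtx"],f["xyz"],f["attitude"],[k for k in f])
E
```

```text
pics
{'t': 0.0, 'joints': array([-1.27723698,  0.53712124, -0.004473  ,  1.53882832,  0.00260678,
        1.06731069, -0.07121865]), 'position': array([0.22861913, 0.60783178, 0.23788534]), 'orientation': array([-1.50406938,  1.56913456, -1.86374271]), 'force': array([-0.26271368, -1.07979801,  0.14589232]), 'torque': array([-0.05832574, -0.01300463,  0.00438346]), 'gripper_width': 0.08846231656717321}
scene [[486.99947784   0.         313.98108848]
 [  0.         486.99947784 238.16242593]
 [  0.           0.           1.        ]] [1.08534723 0.16569613 0.81234225] [ 0.65900144 -0.00990453  1.80047151] ['image', 'mtx', 'xyz', 'attitude']
top [[464.15927062   0.         319.69318471]
 [  0.         464.15927062 251.97037502]
 [  0.           0.           1.        ]] [0.47404928 0.05736741 0.88434454] [ 0.13770735  0.02228954 -1.55126244] ['image', 'mtx', 'xyz', 'attitude']
wrist [[413.78300362   0.         320.81128566]
 [  0.         413.78300362 235.13834721]
 [  0.           0.           1.        ]] [0.15774195 0.63457319 0.38417892] [-0.30088842  0.0022851   1.21115796] ['image', 'mtx', 'xyz', 'attitude']
```

View pics/scene0.png

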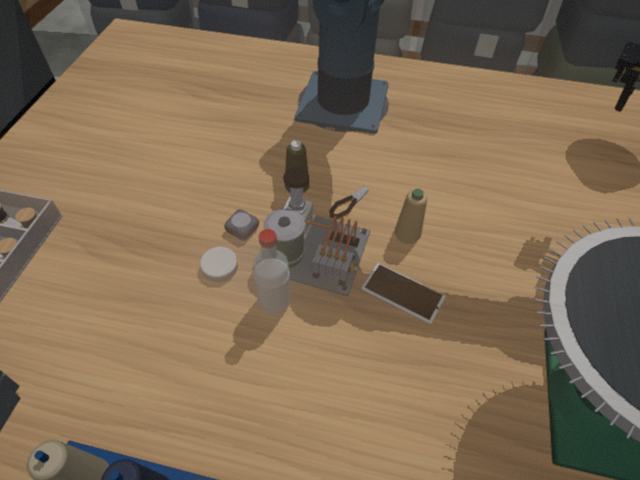

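View pics/top0.png

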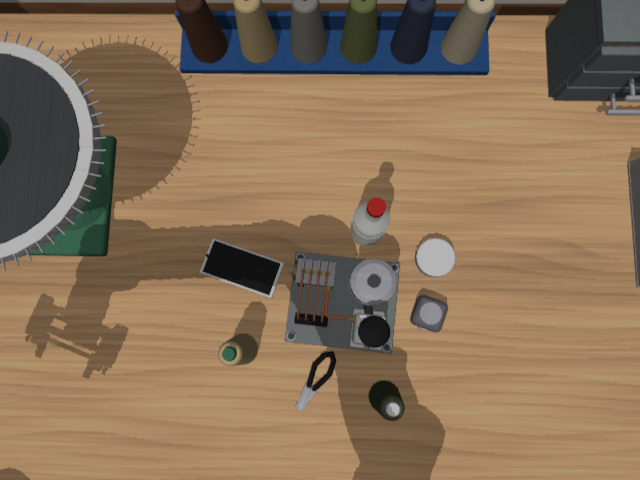

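The top view shows the knob (black disc) near (374,331), the can at (373,281), the metering block at (315,272), the dark cone at (388,402), the tape at (429,313), and the bottle at (372,220). I'll measure the knob, the plate corners and the obstacles next.

```bash
cat > h.py <<'E'
import numpy as np, cv2
from scipy.spatial.transform import Rotation as R
def ray(f,u,v):
    d=np.linalg.inv(f["mtx"])@[u,v,1]; d=d*[1,-1,-1]
    return np.array(f["xyz"]),R.from_euler('xyz',f["attitude"]).as_matrix()@d
def plane(f,u,v,z):
    o,d=ray(f,u,v); return o+d*(z-o[2])/d[2]
def proj(f,p):
    q=R.from_euler('xyz',f["attitude"]).as_matrix().T@(np.array(p)-f["xyz"]); q=q*[1,-1,-1]
    w=f["mtx"]@q; return w[:2]/w[2]
E
python3 - <<'E'
from workcell import r
from h import *
f=r.grab_frame("top"); im=f["image"]
x0,y0,x1,y1=280,240,410,420
c=cv2.resize(im[y0:y1,x0:x1],None,fx=3.3,fy=3.3,interpolation=cv2.INTER_CUBIC); cv2.imwrite("pics/topc.png",c)
g=im.max(axis=2); m=(g<40).astype(np.uint8); m[:310]=0;m[352:]=0;m[:,:352]=0;m[:,396:]=0
n,l,st,ce=cv2.connectedComponentsWithStats(m); 
for i in range(1,n):
    if st[i,4]>50: print(st[i],ce[i],plane(f,*ce[i],.157))
for nm,u,v,z in [("cone_b tip",393,409,.127),("bottle cap",376,207,.205),("tape",430,313,.031),("tin",436,257,.024),("c TL",300,257,.008),("c TR",395,266,.008),("c BL",291,337,.008),("c BR",388,348,.008),("can",374,281,.118),("cone_a",230,353,.127)]:
    print(nm,plane(f,u,v,z).round(3))
f=r.grab_frame("scene"); im=f["image"]
cv2.imwrite("pics/scenec.png",cv2.resize(im[120:320,200:400],None,fx=3,fy=3,interpolation=cv2.INTER_CUBIC))
E
```

```text
[359 316  31  31 767] [373.88005215 331.16166884] [ 0.45266465 -0.01041859  0.157     ]
cone_b tip [ 0.332 -0.044  0.127]
bottle cap [ 0.637 -0.008  0.205]
tape [ 0.484 -0.124  0.031]
tin [ 0.587 -0.137  0.024]
c TL [0.585 0.117 0.008]
c TR [ 0.571 -0.064  0.008]
c BL [0.434 0.13  0.008]
c BR [ 0.418 -0.05   0.008]
can [ 0.533 -0.014  0.118]
cone_a [0.413 0.217 0.127]
```

View pics/topc.png

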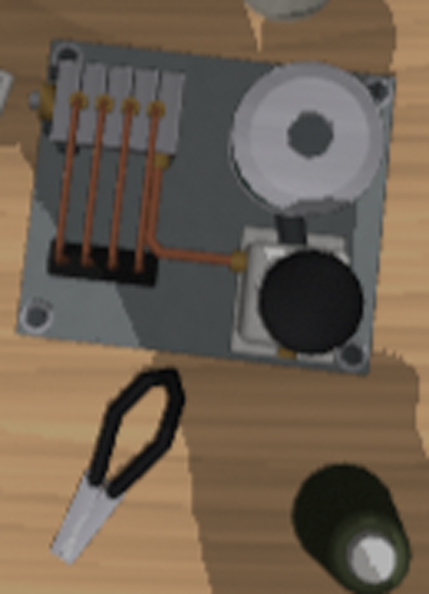

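View pics/scenec.png

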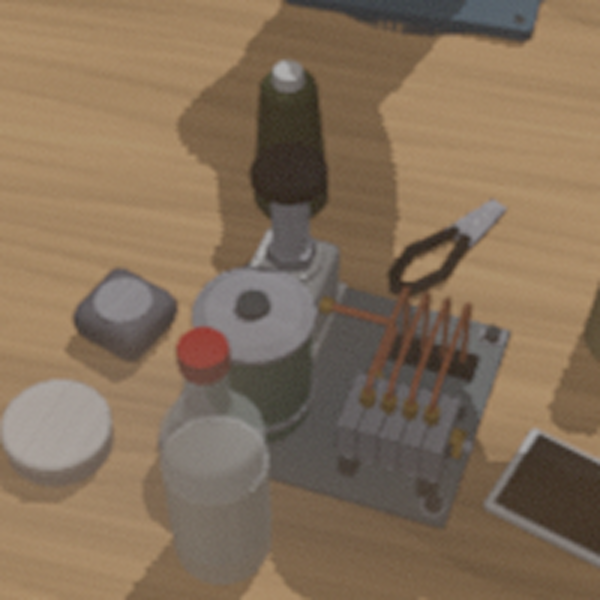

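```bash
cat > d.py <<'E'
from workcell import r
from h import *
def delta(t):
    s=r.state(); M=R.from_euler('xyz',s["orientation"]).as_matrix()
    print("t",s["t"],"pos",s["position"].round(4),"F",s["force"].round(1),"w",round(s["gripper_width"],3)); print(M.round(3)); print("tool cm",(M.T@(np.array(t)-s["position"])*100).round(2))
if __name__=="__main__":
    import sys; delta([float(a) for a in sys.argv[1:4]])
E
python3 d.py .4525 -.011 .21
```

```text
t 0.25 pos [0.2288 0.6081 0.2383] F [-0.1  0.2  0.3] w 0.088
[[-0.     0.352  0.936]
 [-0.001  0.936 -0.352]
 [-1.    -0.001  0.   ]]
tool cm [  2.87 -50.07  42.74]
```

```bash
python3 -m jog '[[[0,-3.0,2.6],0,0],[[0,-3.0,2.6],0,0],[[0,-3.0,2.6],0,0],[[0,-3.0,2.6],0,0],[[0,-3.0,2.6],0,0],[[0,-3.0,2.6],0,0],[[0,-3.0,2.6],0,0],[[0,-3.0,2.6],0,0]]'; python3 d.py .4525 -.011 .21
```

```text
t: 0.92
position: [0.3372, 0.3072, 0.2352]
orientation: [2.535, 1.565, 2.191]
force: [0.3, 0.3, 1.0]
gripper_width: 0.0368
t 0.9167 pos [0.3372 0.3072 0.2352] F [0.3 0.3 1. ] w 0.037
[[-0.003  0.337  0.941]
 [ 0.005  0.941 -0.337]
 [-1.     0.003 -0.005]]
tool cm [  2.33 -26.07  21.6 ]
```

```bash
python3 -m jog '[[[0,-3.1,2.6],0,0],[[0,-3.1,2.6],0,0],[[0,-3.1,2.6],0,0],[[0,-3.1,2.6],0,0],[[0,-3.1,2.6],0,0],[[0,-3.1,2.6],0,0],[[0,-2,1.5],0,0],[[0,0,0],0,0]]'; python3 d.py .4525 -.011 .18
```

```text
t: 1.58
position: [0.4312, 0.0388, 0.2356]
orientation: [1.489, 1.564, 1.135]
force: [-0.4, 0.9, 0.1]
gripper_width: 0.0006
t 1.5833 pos [0.4312 0.0388 0.2356] F [-0.4  0.9  0.1] w 0.001
[[ 0.003  0.347  0.938]
 [ 0.006  0.938 -0.347]
 [-1.     0.006  0.001]]
tool cm [ 5.54 -3.97  3.72]
```

```bash
python3 -m jog '[[[0,-3,2.8],0,0],[[0.5,-1.2,1.0],0,0],[[0.5,0,0],0,0],[[0,0,0],0,0]]'; python3 d.py .4525 -.011 .175
python3 - <<'E'
from workcell import r
from h import *
f=r.grab_frame("top"); cv2.imwrite("pics/t1.png",cv2.resize(f["image"][150:450,200:500],None,fx=2,fy=2))
f=r.grab_frame("scene"); cv2.imwrite("pics/s1.png",cv2.resize(f["image"][100:340,180:420],None,fx=2.4,fy=2.4))
print(proj(f,[.4525,-.0105,.16]))
E
```

```text
t: 1.92
position: [0.4515, -0.0103, 0.2254]
orientation: [1.388, 1.562, 1.032]
force: [-0.7, 0.3, 0.1]
gripper_width: 0.0002
t 1.9167 pos [ 0.4515 -0.0103  0.2254] F [-0.7  0.3  0.1] w 0.0
[[ 0.004  0.349  0.937]
 [ 0.007  0.937 -0.349]
 [-1.     0.008  0.002]]
tool cm [ 5.04 -0.07  0.1 ]
[295.95659736 174.64880784]
```

View pics/t1.png

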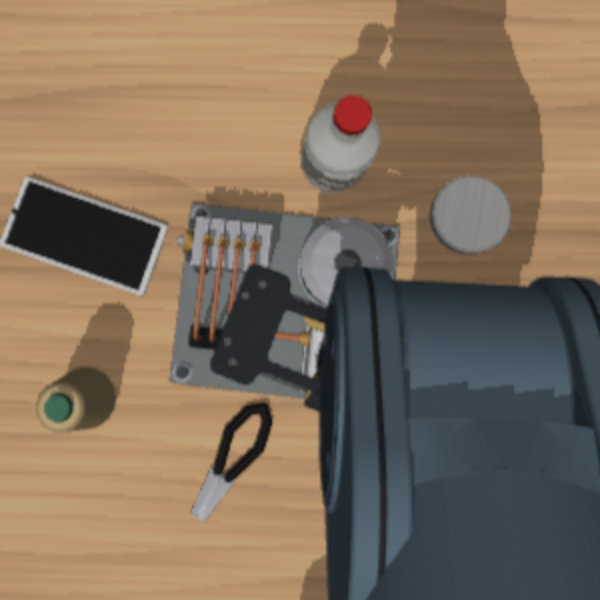

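View pics/s1.png

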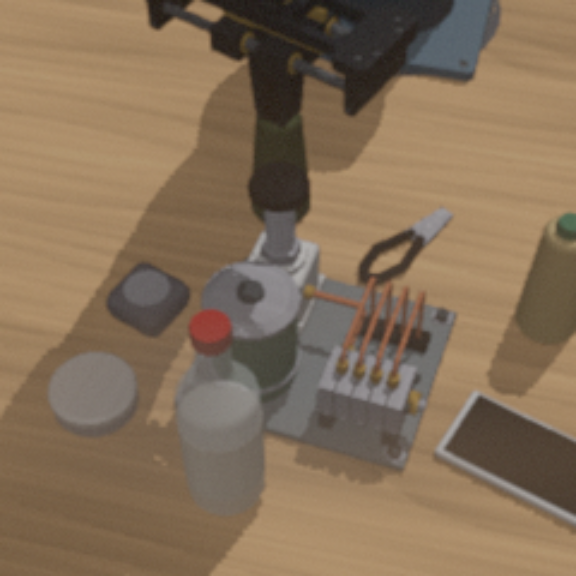

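The pin end is visible in both views: at t1 pixel (183,242) and s1 pixel (414,401). The fingertips are above the knob, whose top centre measures (296,175) against a projected (296,174.6). Now I'll descend.

```bash
python3 -m jog '[[[2.5,0,0.1],0,0],[[2.0,0,0],0,0],[[1,0,0],0,0],[[0.5,0,0],0,0],[[0,0,0],0,0]]'; python3 d.py .4525 -.011 .136; python3 -c "
from workcell import r
from h import *
f=r.grab_frame('scene'); cv2.imwrite('pics/s2.png',cv2.resize(f['image'][100:280,220:400],None,fx=3.3,fy=3.3,interpolation=2))"
```

```text
t: 2.43
position: [0.4529, -0.0004, 0.1653]
orientation: [1.36, 1.557, 1.018]
force: [-0.5, -0.7, -0.2]
gripper_width: 0.0004
t 2.4333 pos [ 4.529e-01 -4.000e-04  1.653e-01] F [-0.5 -0.7 -0.2] w 0.0
[[ 0.007  0.336  0.942]
 [ 0.012  0.942 -0.336]
 [-1.     0.014  0.003]]
tool cm [ 2.92 -1.05  0.31]
```

View pics/s2.png

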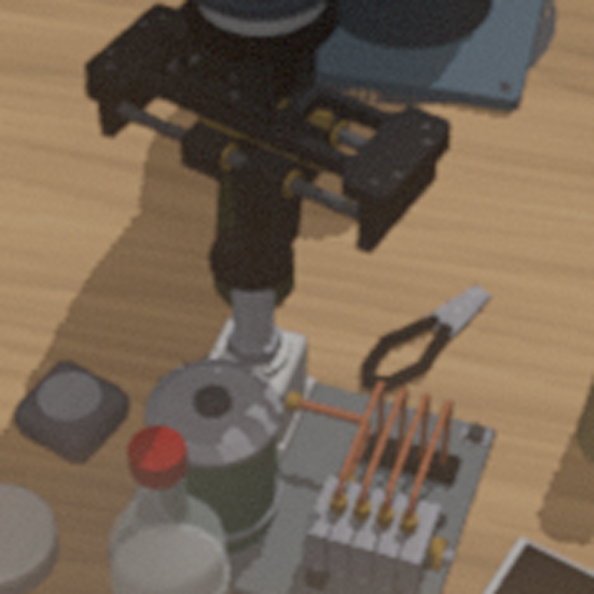

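The descent drifted about 10 mm in +y. I'm correcting that before pressing.

```bash
python3 -m jog '[[[0,-1.0,0.3],0,0],[[0,0,0],0,0]]'; python3 d.py .4525 -.011 .136
```

```text
t: 2.65
position: [0.4531, -0.0103, 0.1668]
orientation: [1.274, 1.555, 0.934]
force: [-0.3, -0.7, 1.2]
gripper_width: 0.0003
t 2.65 pos [ 0.4531 -0.0103  0.1668] F [-0.3 -0.7  1.2] w 0.0
[[ 0.009  0.333  0.943]
 [ 0.013  0.943 -0.333]
 [-1.     0.015  0.005]]
tool cm [ 3.08 -0.14 -0.05]
```

```bash
python3 -m jog '[[[0.8,-0.1,0],0,0],[[0.8,-0.1,0],0,0],[[0.8,-0.1,0],0,0],[[0.5,-0.1,0],0,0],[[0.2,0,0],0,0]]'; python3 d.py .4525 -.011 .136
```

```text
t: 3.07
position: [0.4544, -0.0113, 0.1376]
orientation: [1.231, 1.547, 0.891]
force: [-3.6, -1.9, 11.4]
gripper_width: 0.0004
t 3.0667 pos [ 0.4544 -0.0113  0.1376] F [-3.6 -1.9 11.4] w 0.0
[[ 0.015  0.333  0.943]
 [ 0.019  0.943 -0.333]
 [-1.     0.023  0.008]]
tool cm [ 0.16 -0.04 -0.19]
```

```bash
python3 -m jog '[[[0.2,0,-0.1],0,0],[[0.2,0,-0.1],0,0]]'; python3 d.py .4525 -.011 .136;  python3 -m jog '[[[-1.2,0.1,0],0,0],[[-1.2,0.1,0],0,0],[[-1.0,0.1,0],0,0],[[0,0,0],0,0],[[0,0,0],0,0]]'; python3 d.py .4525 -.011 .164
```

```text
t: 3.23
position: [0.4545, -0.0113, 0.1359]
orientation: [1.17, 1.544, 0.829]
force: [-13.9, 0.2, 54.0]
gripper_width: 0.0003
t 3.2333 pos [ 0.4545 -0.0113  0.1359] F [-13.9   0.2  54. ] w 0.0
[[ 0.018  0.334  0.942]
 [ 0.02   0.942 -0.335]
 [-1.     0.025  0.011]]
tool cm [-0.02 -0.04 -0.2 ]
t: 3.65
position: [0.4559, -0.0111, 0.1715]
orientation: [1.092, 1.541, 0.748]
force: [-0.3, 0.6, -0.6]
gripper_width: 0.0005
t 3.65 pos [ 0.4559 -0.0111  0.1715] F [-0.3  0.6 -0.6] w 0.001
[[ 0.021  0.337  0.941]
 [ 0.02   0.941 -0.338]
 [-1.     0.026  0.013]]
tool cm [ 0.74 -0.12 -0.33]
```

The first stroke reached the solid stop (z 0.136, 54 N). I'll make the next ones a bit gentler.

```bash
python3 -m jog '[[[0.8,-0.1,-0.3],0,0],[[0.8,-0.1,0],0,0],[[0.8,-0.1,0],0,0],[[0.6,-0.1,0],0,0],[[0.4,0,0],0,0],[[0.2,0,0],0,0]]'; python3 -m jog '[[[-1.2,0.1,0],0,0],[[-1.2,0.1,0],0,0],[[-0.7,0.1,0],0,0],[[0,0,0],0,0],[[0,0,0],0,0]]'; python3 d.py .4525 -.011 .136
```

```text
t: 4.15
position: [0.4535, -0.0111, 0.1357]
orientation: [1.223, 1.536, 0.879]
force: [-24.4, -0.6, 84.7]
gripper_width: 0.0006
t: 4.57
position: [0.4526, -0.0104, 0.1647]
orientation: [1.278, 1.538, 0.932]
force: [0.3, 0.1, 0.4]
gripper_width: 0.0002
t 4.5667 pos [ 0.4526 -0.0104  0.1647] F [0.3 0.1 0.4] w 0.0
[[ 0.019  0.339  0.941]
 [ 0.026  0.94  -0.339]
 [-0.999  0.031  0.009]]
tool cm [ 2.86 -0.15 -0.02]
```

84.7 N is too close to the limit, so I'll shorten the end of the stroke.

```bash
python3 -m jog '[[[0.8,-0.1,0],0,0],[[0.8,-0.1,0],0,0],[[0.6,-0.1,0],0,0],[[0.4,0,0],0,0],[[0.1,0,0],0,0]]'; python3 d.py .4525 -.011 .136
```

```text
t: 4.98
position: [0.4533, -0.0106, 0.1358]
orientation: [1.335, 1.535, 0.991]
force: [-17.9, 0.2, 68.7]
gripper_width: 0.0005
t 4.9833 pos [ 0.4533 -0.0106  0.1358] F [-17.9   0.2  68.7] w 0.001
[[ 0.02   0.337  0.941]
 [ 0.03   0.941 -0.338]
 [-0.999  0.035  0.008]]
tool cm [-0.02 -0.06 -0.07]
```

```bash
python3 -m jog '[[[-1.2,0.1,0],0,0],[[-1.2,0.1,0],0,0],[[-0.7,0.1,0],0,0],[[0,0,0],0,0],[[0,0,0],0,0]]'; python3 d.py .4525 -.011 .136;python3 -c "
from workcell import r
from h import *
f=r.grab_frame('scene'); a=cv2.resize(f['image'][160:280,260:380],None,fx=3.3,fy=3.3,interpolation=2)
f=r.grab_frame('top'); b=cv2.resize(f['image'][230:350,230:350],None,fx=3.3,fy=3.3,interpolation=2)
cv2.imwrite('pics/c3.png',np.hstack([a,b]))"
```

```text
t: 5.4
position: [0.4525, -0.0098, 0.1636]
orientation: [1.418, 1.538, 1.073]
force: [1.5, -0.3, -0.5]
gripper_width: 0.0003
t 5.4 pos [ 0.4525 -0.0098  0.1636] F [ 1.5 -0.3 -0.5] w 0.0
[[ 0.015  0.338  0.941]
 [ 0.028  0.941 -0.338]
 [-0.999  0.032  0.005]]
tool cm [ 2.75 -0.2   0.03]
```

View pics/c3.png

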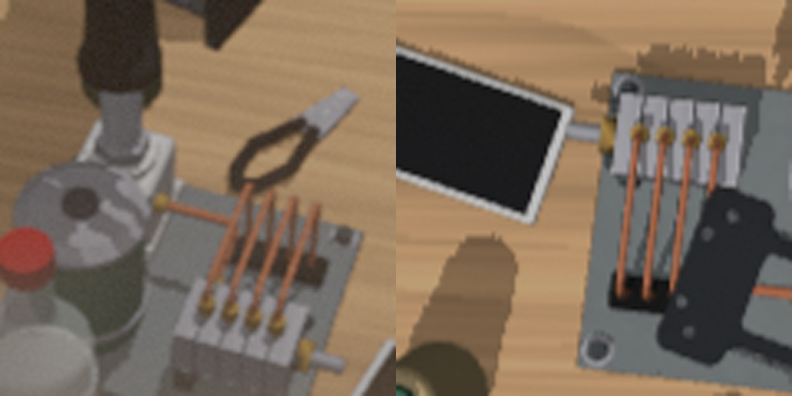

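The pin is coming out (right panel, x 566–602, about 20 mm beyond the bush, occluding the phone edge), and nothing else has shifted. I'll keep pumping.

```bash
python3 -m jog '[[[0.7,-0.1,0],0,0],[[0.7,-0.1,0],0,0],[[0.6,-0.1,0],0,0],[[0.3,0,0],0,0],[[0.1,0,0],0,0]]'; python3 d.py .4525 -.011 .136
```

```text
t: 5.92
position: [0.4528, -0.0101, 0.1372]
orientation: [1.437, 1.536, 1.094]
force: [-1.5, -0.2, 12.1]
gripper_width: 0.0005
t 5.9167 pos [ 0.4528 -0.0101  0.1372] F [-1.5 -0.2 12.1] w 0.0
[[ 0.016  0.336  0.942]
 [ 0.031  0.941 -0.337]
 [-0.999  0.035  0.005]]
tool cm [ 0.11 -0.1   0.  ]
```

```bash
python3 -m jog '[[[-1.2,0.1,0],0,0],[[-1.2,0.1,0],0,0],[[-0.7,0,0],0,0],[[0,0,0],0,0],[[0,0,0],0,0]]'; python3 d.py .4525 -.011 .136
```

```text
t: 6.33
position: [0.4522, -0.0102, 0.1654]
orientation: [1.489, 1.539, 1.145]
force: [0.3, -0.1, -0.2]
gripper_width: 0.0004
t 6.3333 pos [ 0.4522 -0.0102  0.1654] F [ 0.3 -0.1 -0.2] w 0.0
[[ 0.013  0.337  0.941]
 [ 0.029  0.941 -0.337]
 [-0.999  0.032  0.003]]
tool cm [ 2.94 -0.16  0.04]
```

Two more near-full strokes (up to z ≈ 0.165, then down to about 0.1365).

```bash
python3 -m jog '[[[0.8,-0.1,0],0,0],[[0.8,-0.1,0],0,0],[[0.6,-0.1,0],0,0],[[0.3,0,0],0,0],[[0.1,0,0],0,0]]'; python3 -m jog '[[[-1.2,0.1,0],0,0],[[-1.2,0.1,0],0,0],[[-0.7,0,0],0,0],[[0,0,0],0,0],[[0,0,0],0,0]]'; python3 d.py .4525 -.011 .136
```

```text
t: 6.75
position: [0.4529, -0.0106, 0.1365]
orientation: [1.459, 1.535, 1.117]
force: [-1.9, -0.6, 13.1]
gripper_width: 0.0003
t: 7.17
position: [0.4519, -0.0108, 0.1636]
orientation: [1.541, 1.538, 1.198]
force: [-0.2, -0.2, -0.9]
gripper_width: 0.0003
t 7.1667 pos [ 0.4519 -0.0108  0.1636] F [-0.2 -0.2 -0.9] w 0.0
[[ 0.012  0.336  0.942]
 [ 0.03   0.941 -0.336]
 [-0.999  0.032  0.001]]
tool cm [ 2.76 -0.09  0.06]
```

```bash
python3 -m jog '[[[0.8,-0.1,0],0,0],[[0.7,-0.1,0],0,0],[[0.6,-0.1,0],0,0],[[0.3,0,0],0,0],[[0.1,0,0],0,0]]'; python3 -m jog '[[[-1.2,0.1,0],0,0],[[-1.2,0.1,0],0,0],[[-0.7,0,0],0,0],[[0,0,0],0,0],[[0,0,0],0,0]]'; python3 d.py .4525 -.011 .136;python3 -c "
from workcell import r
from h import *
f=r.grab_frame('scene'); a=cv2.resize(f['image'][160:280,260:380],None,fx=3.3,fy=3.3,interpolation=2)
f=r.grab_frame('top'); b=cv2.resize(f['image'][230:350,230:350],None,fx=3.3,fy=3.3,interpolation=2)
cv2.imwrite('pics/c4.png',np.hstack([a,b])); cv2.imwrite('pics/t4raw.png',f['image'])"
```

```text
t: 7.58
position: [0.4525, -0.0109, 0.136]
orientation: [1.513, 1.534, 1.173]
force: [-9.2, -0.8, 40.2]
gripper_width: 0.0006
t: 8.0
position: [0.4517, -0.0111, 0.1637]
orientation: [1.585, 1.537, 1.243]
force: [-1.0, -0.4, -0.9]
gripper_width: 0.0004
t 8.0 pos [ 0.4517 -0.0111  0.1637] F [-1.  -0.4 -0.9] w 0.0
[[ 0.011  0.334  0.942]
 [ 0.032  0.942 -0.335]
 [-0.999  0.034 -0.   ]]
tool cm [ 2.77 -0.06  0.08]
```

View pics/c4.png

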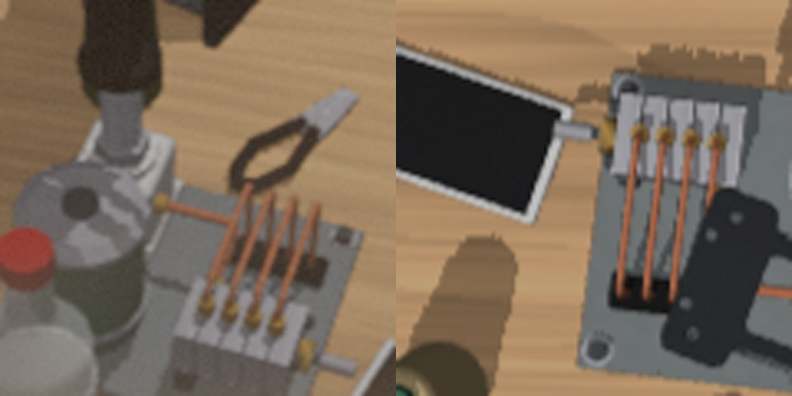

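The tip is now at x≈555 and the dark narrow neck shows at x≈597, next to the bush. That means the pin is fully out, or very nearly. One more harmless stroke will check that it has stopped moving; then I'll retreat straight up.

```bash
python3 -m jog '[[[0.8,-0.1,0],0,0],[[0.7,-0.1,0],0,0],[[0.6,-0.1,0],0,0],[[0.3,0,0],0,0],[[0.1,0,0],0,0]]'; python3 -m jog '[[[-1.2,0.1,0],0,0],[[-1.2,0.1,0],0,0],[[-2.0,0,0],0,0],[[-2.5,0,0],0,0],[[-2.5,0,0],0,0],[[0,0,0],0,0],[[0,0,0],0,0],[[0,0,0],0,0]]'; python3 d.py .4525 -.011 .16;python3 -c "
from workcell import r
from h import *
f=r.grab_frame('scene'); a=cv2.resize(f['image'][160:280,260:380],None,fx=3.3,fy=3.3,interpolation=2)
f=r.grab_frame('top'); I=f['image']; b=cv2.resize(I[230:350,230:350],None,fx=3.3,fy=3.3,interpolation=2)
cv2.imwrite('pics/c5.png',np.hstack([a,b]))
o=cv2.imread('pics/t4raw.png'); p=cv2.imread('pics/top0.png')
c=lambda q: cv2.resize(q[255:285,270:310],None,fx=6.6,fy=6.6,interpolation=2)
cv2.imwrite('pics/p5.png',np.hstack([c(p),c(o),c(I)]))"
```

```text
t: 8.52
position: [0.4521, -0.0113, 0.1368]
orientation: [1.575, 1.534, 1.235]
force: [-3.5, 0.2, 13.5]
gripper_width: 0.0006
t: 9.18
position: [0.4497, -0.0137, 0.2272]
orientation: [1.76, 1.538, 1.42]
force: [-1.0, 0.4, 0.7]
gripper_width: 0.0005
t 9.1833 pos [ 0.4497 -0.0137  0.2272] F [-1.   0.4  0.7] w 0.001
[[ 0.005  0.333  0.943]
 [ 0.033  0.942 -0.333]
 [-0.999  0.033 -0.006]]
tool cm [6.72 0.13 0.22]
```

View pics/c5.png

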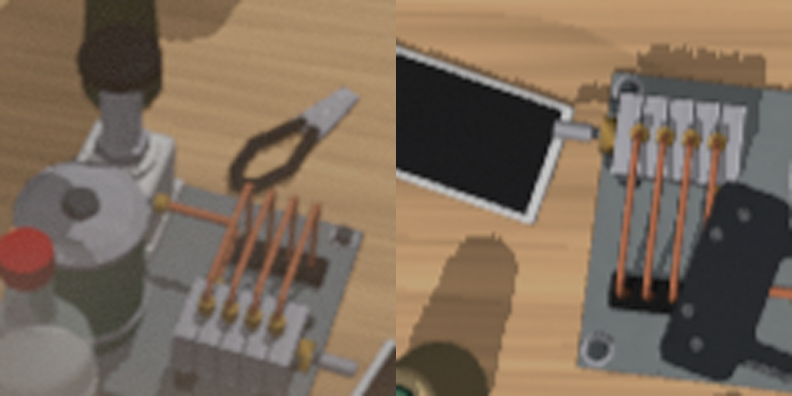

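View pics/p5.png

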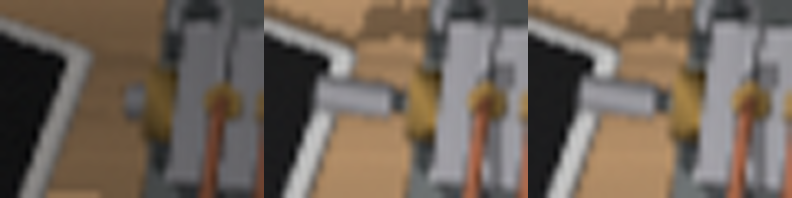

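Run:
```python
from workcell import r
from h import *
f=r.grab_frame('scene'); I=f['image']; p=cv2.imread('pics/scene0.png')
cv2.imwrite('pics/s6.png',np.hstack([cv2.resize(q[130:330,190:330],None,fx=2.8,fy=2.8,interpolation=2) for q in(p,I)]))
t=r.grab_frame('top')
a=plane(t,277.9,269.4,.042); b=plane(t,292.3,271,.042); print(a,b,np.linalg.norm(a-b))
```

```text
[0.55703121 0.15415079 0.042     ] [0.55455574 0.12772678 0.042     ] 0.026539716425460685
```

View pics/s6.png

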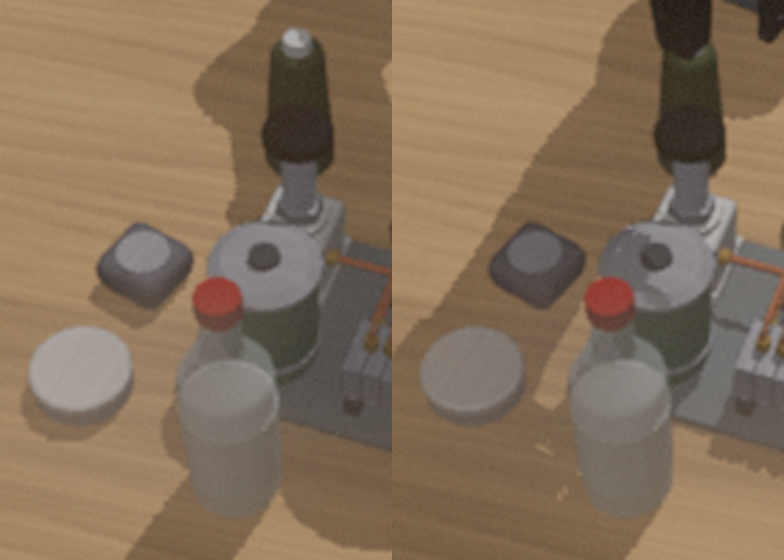

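The before and after pictures match: the knob is fully up at (297,135) left and (690,135) right, and the tape, tin, bottle and cone are in the same places. The pin measures 26.5 mm proud, which is its fully-out value. I'm handing the job in.

```bash
python3 -c "
from workcell import r
print(r.state()['t'], r.state()['force']); r.close_job()"
```

```text
9.3833 [-0.70235892 -0.9076475   0.23047309]
the job is handed in; nothing more can be done
```

The pin is fully out, the knob is back up, and I handed the job in at 9.4 s of the 45 s allowed. I pressed the knob seven times with the closed fingertips, from above and near its centre.

- **Pin:** it measures about 26.5 mm proud of the bush, which is its fully-out value. The neck shows clear of the bush, and the seventh stroke did not move it further.
- **Knob and arm:** the knob is at its starting height in the scene view. The fingertips are about 67 mm above it and touching nothing.
- **Surroundings:** the tape, tin, bottle, dark cone, phone and snips look unmoved. I did not separately check the beige cone in the last pictures, but the arm did not go near it.

Three things did not go quite to plan:
- **Drift on the way down:** the first descent drifted 10 mm sideways, and I corrected it before pressing.
- **Hard strokes:** strokes 2 and 3 hit the solid stop at 85 N and 69 N wrist force. That is under the 120 N limit but harder than needed, so I made the later ones gentler.
- **Tilt:** the tool ended up tilted about 2° by the end, which made no difference to the pressing.

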